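Click the loose lid home on a honey jar with the hand capper

TASK

On the serving board, one of the two wide honey jars still has its white lid only resting on top: snap that lid fully home with the wooden hand capper. Take the capper out of its tray, stand it upright on its square foot on the bare counter and let go so that you can take it again from above, then press it squarely down on the lid, keeping hold of it, until the lid clicks flush, and finally stand the capper upright on the bare counter again. Do not push the lid with the gripper itself, leave the jar standing where it is, and do not shift or knock over the other goods.

Things in the scene. Friction and masses are not known exactly. Their poses are not given: they have to be found in the camera images.
- capper_mid (a point): Hand capper of plain pale beech, 140 mm long, 0.26 kg: a square foot block 87 x 87 x 24 mm and a round handle 34 mm in diameter from 24 to 140 mm along the axis (flared over its first 12 mm). Point on the axis, 70 mm from the foot's rim; z runs from foot to handle end, x and y square to the foot. It starts lying in the tray, handle over the tray's -x wall and rising 10 degrees, its last 70 mm free outside.
- capper_foot (a point): Centre of the underside of the capper's foot, level with its rim; axes as capper_mid. In the underside is a square pocket 75 x 75 mm, 8 mm deep, that fits loosely over a lid: the pressing face is 8 mm further up than this point. Standing upright on the counter this point is at height 0 with z up.
- jar_mouth (a point): Centre of the top of the neck of the jar to be closed, z up, 108 mm above its base. The jar (honey amber, paper label, 80 mm in diameter up to 72 mm, neck 54 mm, 0.7 kg) stands loose on the serving board. A sprung snap bead round the neck holds the lid up until it is pressed over it.
- lid_top (a point): Centre of the top face of the loose white snap lid (68 mm in diameter, 18 mm high, 30 g), z up along its axis. Resting loose it is about 12 mm above jar_mouth and the skirt stands 8 mm proud; fully home it is 4 mm above jar_mouth. Pressed near its middle it gives way and clicks at about 8 to 13 N, then sits on a hard stop and stays; pressed near the edge it tips off.
- board: Low wooden serving board, 220 x 220 mm, 12 mm thick, fixed; origin at the centre of its underside, axes along its sides. Four goods stand on it in a 2 x 2 pattern 110 mm apart, in any order: the jar, its closed twin, the oil bottle and the tin.
- tray: Shallow open wooden tray, outside 116 (its x) x 206 (its y) mm, walls 8 mm thick and 45 mm high, floor 8 mm, fixed; origin at the centre of its underside. The capper's handle lies over the wall on its -x side, 46 mm to its +y side of the middle; a spare lid lies on the -y side. Tray and board may be on either side of the robot.
- twin_mid (a point): Bystander on the board: a jar like the one to be closed, its lid already home, 80 mm in diameter and 112 mm high; the point is half-way up its axis.
- oil_mid (a point): Bystander on the board: a green oil bottle, 68 mm in diameter up to 165 mm, narrowing to a neck 32 mm in diameter with a black cap, 298 mm high; the point is half-way up its axis.
- tin_mid (a point): Bystander on the board: a steel tin 77 mm in diameter and 96 mm high; the point is half-way up its axis.
- spare_mid (a point): Bystander: a spare white lid lying in the tray, 68 mm in diameter, 18 mm high; the point is half-way up its axis.
- pot0_mid (a point): Bystander: a small six-sided jar of red jam with a brass lid on the counter, 60 mm wide and 86 mm high, farther from the robot; the point is half-way up its axis.
- pot1_mid (a point): Bystander: another such small jar of jam on the counter, nearer to the robot; the point is half-way up its axis.
Mind the look-alikes: they are no part of the job. Leave any blue or pink look-alike of the part that bears capper_mid alone.

How it is judged:
On the way, in this order (a step that is already met when the one before it is completed fails the run):
1. the capper stands upright on its foot on the bare counter, let go (angle between capper_foot's own z axis and vertical below 0.1 rad and height (world z) of capper_foot below 0.006 m and contact force between each of the fingers, the arm and capper below 0.05 N and linear speed of capper below 0.02 m/s), for 0.2 s.
2. the capper, upright, has pressed the lid fully home and still bears on it (z of lid_top in the frame of jar_mouth below 0.0055 m and horizontal distance between lid_top and jar_mouth below 0.005 m and angle between the z axis of lid_top and the z axis of jar_mouth, either way round below 0.05 rad and contact force between capper and lid above 0.5 N and angle between capper_foot's own z axis and vertical below 0.12 rad), for 0.1 s.
At the end, for the whole second after the job is handed in: The lid is home: top under 5.5 mm above the jar's mouth (4 mm when home), centred within 5 mm, parallel within 0.05 rad. The jar stands upright within 30 mm of its start. The capper stands upright (0.1 rad) on the bare counter (foot below 6 mm), at rest and let go (z of lid_top in the frame of jar_mouth below 0.0055 m and horizontal distance between lid_top and jar_mouth below 0.005 m and angle between the z axis of lid_top and the z axis of jar_mouth, either way round below 0.05 rad and angle between capper_foot's own z axis and vertical below 0.1 rad and height (world z) of capper_foot below 0.006 m and linear speed of capper below 0.02 m/s and distance of jar_mouth from where it was at the start of the episode below 0.03 m and angle between jar_mouth's own z axis and vertical below 0.05 rad); the robot touches nothing.
It fails at once if the capper is dropped or left on the lid without being held (contact force between capper and lid above 0.5 N and contact force between the fingers and capper below 0.05 N).
It fails at once if the gripper or the arm pushes on the lid (contact force between any of the fingers, the arm and lid above 2 N).
It fails at once if another jar, the bottle, the tin, the spare lid or a jam jar is shifted by more than 30 mm or tipped (distance of any of twin_mid, oil_mid, tin_mid, spare_mid, pot0_mid, pot1_mid from where it was at the start of the episode above 0.03 m or angle between any of twin_mid, oil_mid, tin_mid, spare_mid, pot0_mid, pot1_mid's own z axis and vertical above 0.35 rad).
It fails at once if the jar being closed is shifted by more than 40 mm or tipped (distance of jar_mouth from where it was at the start of the episode above 0.04 m or angle between jar_mouth's own z axis and vertical above 0.3 rad).
It also fails if it takes over 69 s, if anything falls off the work surface, if the arm or the gripper's body presses on something with over 40 N, if the wrist force passes 120 N, or if a joint passes its speed limit or range.

ROBOT

A 7-joint arm with a two-finger parallel gripper is mounted at the origin on the work surface. World frame = base frame: x ahead of the robot, y to its left, z up, the work surface at z = 0. Lengths are in m, angles in rad, forces in N, time in s.
With the tool pointing down it reaches from about 0.425 to 0.925 m from the base axis. Payload 6.8 kg.
Tool frame: the origin (TCP) lies at the very end of the fingers, on their centre line; the grasp point (between the pads) lies 19 mm behind it; z points along the fingers, y is the line along which they close (so a half turn about z gives the same grasp; the last joint's range is limited). The gripper opens to 85 mm and grips with 20 to 120 N. Pads are 22 mm wide; open, the fingers measure 114 mm over their backs; the gripper's body (76 mm by 85 mm) begins 54 mm behind the grasp point. The pads swing forward as they close: fully open they stand 13 mm farther back than shut.
Start: joints at [-1.358, 0.477, 0.022, 1.555, -0.011, 1.109, -0.083], TCP at [0.213, 0.641, 0.231] pointing down, gripper open.
Joint ranges: [-2.96, 2.96], [-0.34, 2.1], [-1.41, 1.46], [0.24, 2.44], [-1.37, 4.51], [0.17, 1.92], [-2.96, 2.96]. Speed limits (rad/s): [2.39, 2.39, 3.14, 3.14, 3.14, 3.14, 3.14].

INTERFACE

Orientations are given as a unit quaternion [w, x, y, z].
In Python, from station import bot gives the robot as it stands.
- The arm moves only by the tool jog_arm, never from a script. Its argument "motion" is a list of rows, each a list of 7 numbers: the turn, a rotation vector about the tool's x, y, z in rad, then the shift along the tool's x, y, z in mm, then the finger opening in mm, from 0 to 85.4. A call has 1 to 10 rows; each row is the pose to reach, as a shift and turn from the pose commanded when the call began, along the tool's axes at that moment; what a row does not reach only later rows make up. A row lasts 1/8 s, in which the tool goes at most 62.5 mm and 10.7 degrees, less where a joint would pass 70% of its speed; a pose out of reach is approached as far as the arm can. A call with a gripper value outside its range is refused whole. The fingers move at their own pace and stop on an object; "grip_force" is the grip in N (left out, the last holds). Time passes only in rows, so rows that repeat a pose let the fingers close. It gives the time, the measured TCP pose, the force, the opening and the grip force at its end, in the units of the state.
- bot.get_obs(): the state, without advancing time (a new reading comes with each control period).
- bot.read_camera(name): name is "scene" or "top" or "wrist"; returns a dict with "pixels" (400x640x3 uint8, red, green, blue), "camera_matrix" (3x3 intrinsics, pixels), "T" (4x4, takes a point from camera to world coordinates); the wrist camera has in their place "tool_from_camera" (4x4, takes a point from camera to tool coordinates, whose origin is the TCP and whose axes are the flange's). Camera axes: x right, y down, z forward; pixel columns grow to the right and rows downward; lengths in m; the calibration is good to about 2 mm. A picture is of the moment at which its call begins: read the wrist's pose just before it. There is no depth.
- bot.hand_in(): hands the job in; it is judged then, once.
Trained networks look in a picture, given as the dict that the camera call returned (one of the last four; its "shot" number tells which), for a name from the list of things; names that differ only in an ending like _2 or _b are one class to them, and where a whole thing is asked for, a point or a joint stands for the part that bears it (a point fixed in the world has none). Each returns a list of dicts, best first, with "score" (0 to 1); they miss things now and then, are a little off and sometimes report something else, mostly with a low value. They report only what shows in the picture. A call takes as long as a camera call. They do not tell look-alikes from the thing itself.
- bot.spot_in(thing, picture): "xy" ([column, row] in pixels, amid what is visible of it).
- bot.tip_of(thing, picture): "xy" ([column, row] in pixels: a listed point, or the origin of a listed thing).
The state is a dict: "t": time; "q": joint angles; "joint_vel": joint speeds; "joint_torque": joint torques, N m; "eef_pos": TCP position; "tool_rot": TCP orientation; "contact_force": force on the tool from outside, world axes, zero at the start; "torque": the same for the moment, N m; "gripper_width": opening from 0.0 (shut) to 1.0 (fully open); "grasp_force": force on a finger pad.
Only numpy, scipy, OpenCV 4.12 (cv2) and the standard library are available. Lean on these libraries where they do the work, as an engineer would, in place of code of your own. Each camera call takes 0.05 s, during which the arm holds its last target. There are 200 camera calls.

## Working session

There is one attempt and no reset: what is moved stays moved. The work goes in short steps, Python scripts to look and compute and a tool call to move; the robot and the scene stay as the last step left them, time stands still between calls to the robot, and variables do not carry over. Pictures are saved under pics/ and viewed, at most 14 in all, crops included, and the job is handed in when it is done.

Besides the shell and the picture viewer there is one more tool, called after "Call:" by a JSON object that holds its "name" and its "arguments", one argument or row to a line. jog_arm: Moves the arm, as the interface text tells. Its arguments: {"type":"object","properties":{"motion":{"type":"array"},"grip_force":{"type":"number"}},"required":["motion"]}

```bash
mkdir -p pics; cat > h.py <<'E'
import numpy as np, cv2
from scipy.spatial.transform import Rotation as R
from station import bot
def rot(q): return R.from_quat([q[1],q[2],q[3],q[0]])
def cam(n):
    o=bot.get_obs(); p=bot.read_camera(n)
    if n=="wrist":
        W=np.eye(4); W[:3,:3]=rot(o["tool_rot"]).as_matrix(); W[:3,3]=o["eef_pos"]
        p["T2"]=W@np.array(p["tool_from_camera"])
    else: p["T2"]=np.array(p["T"])
    return p
def ray(p,xy):
    d=np.linalg.inv(np.array(p["camera_matrix"]))@[xy[0],xy[1],1]
    d=p["T2"][:3,:3]@d; return p["T2"][:3,3],d/np.linalg.norm(d)
def atz(p,xy,z):
    o,d=ray(p,xy); return o+d*(z-o[2])/d[2]
def tri(*rs):
    A=sum(np.eye(3)-np.outer(d,d) for o,d in rs); b=sum((np.eye(3)-np.outer(d,d))@o for o,d in rs)
    x=np.linalg.solve(A,b); return x,max(np.linalg.norm(np.cross(x-o,d)) for o,d in rs)
def proj(p,X):
    c=np.linalg.inv(p["T2"])@np.append(X,1); u=np.array(p["camera_matrix"])@c[:3]; return u[:2]/u[2]
def save(p,f): cv2.imwrite("pics/"+f,p["pixels"][:,:,::-1])
E
python3 - <<'E'
from h import *
np.set_printoptions(precision=3,suppress=True)
o=bot.get_obs(); print(o)
S=cam("scene");T=cam("top")
save(S,"s0.png");save(T,"t0.png")
for n in ["capper_mid","capper_foot","jar_mouth","lid_top","board","tray","twin_mid","oil_mid","tin_mid","spare_mid","pot0_mid","pot1_mid"]:
    a=bot.tip_of(n,S);b=bot.tip_of(n,T)
    print(n,[(np.round(x["xy"]),round(x["score"],2)) for x in a[:3]],[(np.round(x["xy"]),round(x["score"],2)) for x in b[:3]])
    if a and b:
        x,e=tri(ray(S,a[0]["xy"]),ray(T,b[0]["xy"])); print("   ",x,e)
E
```

```text
{'t': 0.0, 'q': array([-1.358,  0.478,  0.022,  1.556, -0.012,  1.109, -0.083]), 'joint_vel': array([-0.001,  0.001,  0.001,  0.   , -0.001, -0.   ,  0.001]), 'joint_torque': array([  0.001, -59.643,   1.608, -28.119,   0.012,   0.009,  -0.   ]), 'eef_pos': array([0.213, 0.64 , 0.23 ]), 'tool_rot': array([-0.   ,  0.16 ,  0.987, -0.001]), 'contact_force': array([ 0.13 , -0.909,  0.516]), 'torque': array([-0.058, -0.008, -0.017]), 'grasp_force': 0.0, 'gripper_width': 0.9995243508825817}
capper_mid [(array([225., 275.]), 0.78), (array([181., 244.]), 0.73), (array([252., 212.]), 0.68)] [(array([352., 258.]), 0.89), (array([412., 191.]), 0.81), (array([418., 260.]), 0.77)]
    [ 0.337 -0.226 -0.194] 0.04202238989397039
capper_foot [(array([153., 239.]), 0.94), (array([259., 201.]), 0.89), (array([309., 213.]), 0.43)] [(array([337., 270.]), 0.98), (array([438., 276.]), 0.94), (array([390., 203.]), 0.62)]
    [ 0.271 -0.274 -0.033] 0.1553948363491996
jar_mouth [(array([401., 186.]), 0.94)] [(array([230., 177.]), 0.77)]
    [0.584 0.188 0.115] 0.0077914963225725
lid_top [(array([403., 184.]
[... 416 characters left out ...]
226., 217.]), 0.68)]
    [0.476 0.209 0.072] 0.0023213945036528066
oil_mid [(array([416., 144.]), 0.62), (array([403., 198.]), 0.25)] [(array([178., 203.]), 0.96)]
    [0.502 0.319 0.162] 0.006752239912316913
tin_mid [(array([431., 192.]), 0.58)] [(array([201., 175.]), 0.86)]
    [0.604 0.29  0.06 ] 0.0024531678141973025
spare_mid [(array([273., 286.]), 0.84)] [(array([379., 176.]), 0.89)]
    [ 0.609 -0.259  0.018] 0.004430678414062107
pot0_mid [(array([382., 239.]), 0.93)] [(array([281., 160.]), 0.77)]
    [0.657 0.049 0.046] 0.0012305228863573082
pot1_mid [(array([308., 211.]), 0.9), (array([403., 180.]), 0.61)] [(array([313., 223.]), 0.87)]
    [ 0.458 -0.048  0.054] 0.002667598568846829
```

```bash
python3 - <<'E'
import cv2,numpy as np
t=cv2.imread("pics/t0.png");s=cv2.imread("pics/s0.png")
cv2.imwrite("pics/t0c.png",cv2.resize(t[120:320,140:480],None,fx=2.3,fy=2.3,interpolation=3))
cv2.imwrite("pics/s0c.png",cv2.resize(s[110:320,130:470],None,fx=2.3,fy=2.3,interpolation=3))
E
```

```text
(no output)
```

View pics/t0c.png

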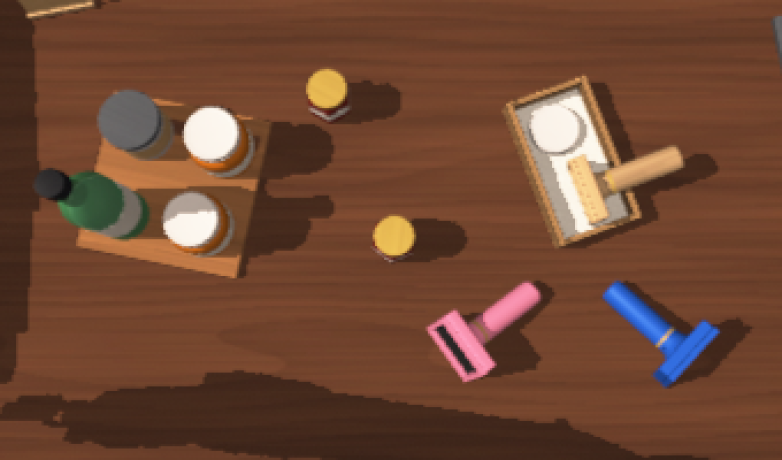

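View pics/s0c.png

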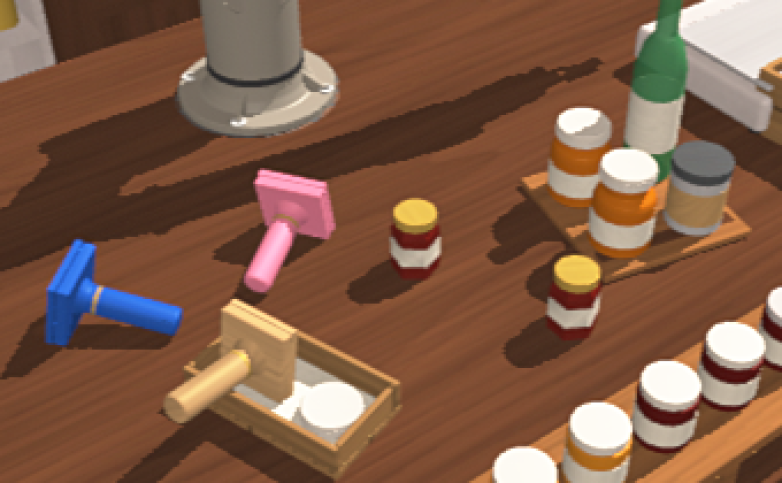

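The pale beech capper is in the tray: top (412–418,192), scene (225,275). The look-alikes are pink, at top (352,258) and scene (252,212), and blue, at top (418,260) and scene (181,244). I choose the beech one. The loose-lid jar is probably the farther one, at top (231,177). I'll confirm both from the wrist camera.

```bash
python3 - <<'E'
from h import *
np.set_printoptions(precision=3,suppress=True)
S=cam("scene");T=cam("top")
for n in ["capper_mid","capper_foot"]:
    a=bot.tip_of(n,S);b=bot.tip_of(n,T)
    print(n,[(np.round(x["xy"]),round(x["score"],2)) for x in a[:6]],[(np.round(x["xy"]),round(x["score"],2)) for x in b[:6]])
    for x in a:
        for y in b:
            X,e=tri(ray(S,x["xy"]),ray(T,y["xy"]))
            if e<.015: print(np.round(x["xy"]),np.round(y["xy"]),X,e)
# expected from tray: pose by handle ends in the picture
ends=[(140+680/2.3,120+157/2.3)]; 
print("handle end top @z.075",atz(T,ends[0],.075))
for c in [(505,108),(585,76),(642,212),(560,246)]: print(atz(T,(140+c[0]/2.3,120+c[1]/2.3),.045))
E
```

```text
capper_mid [(array([224., 272.]), 0.91), (array([249., 213.]), 0.86), (array([181., 245.]), 0.74)] [(array([416., 194.]), 0.89), (array([422., 264.]), 0.74), (array([355., 259.]), 0.67), (array([311., 220.]), 0.24)]
[224. 272.] [416. 194.] [ 0.545 -0.357  0.075] 0.0012804204786563992
[249. 213.] [355. 259.] [ 0.351 -0.175  0.039] 0.0028866363438988895
[181. 245.] [422. 264.] [ 0.335 -0.382  0.018] 5.8180577059575826e-05
capper_foot [(array([258., 200.]), 0.94), (array([242., 258.]), 0.71), (array([154., 236.]), 0.63)] [(array([338., 274.]), 0.98), (array([393., 205.]), 0.69), (array([440., 276.]), 0.6)]
[258. 200.] [338. 274.] [ 0.308 -0.121  0.032] 0.000749020760393072
[242. 258.] [393. 205.] [ 0.513 -0.291  0.057] 0.0022124013290332743
[154. 236.] [440. 276.] [ 0.299 -0.431  0.048] 0.003731494180647085
handle end top @z.075 [ 0.562 -0.417  0.075]
[ 0.634 -0.192  0.045]
[ 0.679 -0.302  0.045]
[ 0.493 -0.372  0.045]
[ 0.448 -0.261  0.045]
```

Call:
{"name": "jog_arm", "arguments": {
  "motion": [
    [0,0,0,0,0,-60,85],
    [0,0,0,0,0,-120,85],
    [0,0,0,0,0,-180,85],
    [0,0,0,0,0,-200,85]
  ]
}}

```text
t: 2.1
eef_pos: [0.2133, 0.6416, 0.4366]
tool_rot: [0.0, 0.16, 0.987, 0.004]
contact_force: [0.0, 0.7, -1.3]
gripper_width: 0.995
grasp_force: 0.0
```

Call:
{"name": "jog_arm", "arguments": {
  "motion": [
    [0,0,0,-49,-35,0,85],
    [0,0,0,-98,-71,0,85],
    [0,0,0,-147,-106,0,85],
    [0,0,0,-196,-142,0,85],
    [0,0,0,-245,-177,0,85],
    [0,0,0,-294,-213,0,85],
    [0,0,0,-343,-248,0,85],
    [0,0,0,-392,-284,0,85],
    [0,0,0,-441,-319,0,85],
    [0,0,0,-441,-319,0,85]
  ]
}}

```text
t: 3.35
eef_pos: [0.5333, 0.1929, 0.4316]
tool_rot: [0.001, 0.165, 0.986, -0.001]
contact_force: [-0.8, 0.1, -0.8]
gripper_width: 0.996
grasp_force: 0.0
```

```bash
python3 - <<'E'
from h import *
np.set_printoptions(precision=4,suppress=True)
S=cam("scene");T=cam("top");W=cam("wrist"); save(W,"w1.png")
o=bot.get_obs();print(o["q"],o["eef_pos"]); print(np.array(W["tool_from_camera"]),np.array(W["camera_matrix"]))
for n in ["jar_mouth","lid_top","twin_mid","oil_mid","tin_mid"]:
    w=bot.tip_of(n,W);t=bot.tip_of(n,T);s=bot.tip_of(n,S)
    print(n,*[[(np.round(x["xy"]),round(x["score"],2)) for x in v[:3]] for v in (w,t,s)])
    v=[(p,k[0]["xy"]) for p,k in ((W,w),(T,t),(S,s)) if k]
    if len(v)>1: print("  ",*tri(*[ray(*k) for k in v]), proj(W,tri(*[ray(*k) for k in v])[0]))
E
```

```text
[-0.7552  0.172   0.3404  1.5455 -0.0585  1.4341  0.8398] [0.5302 0.1999 0.4312]
[[-0.0002 -0.9573 -0.2891  0.0732]
 [ 1.     -0.0002  0.0002 -0.0002]
 [-0.0003 -0.2891  0.9573 -0.1428]
 [ 0.      0.      0.      1.    ]] [[321.8279   0.     320.3738]
 [  0.     321.8279 192.383 ]
 [  0.       0.       1.    ]]
jar_mouth [(array([104., 257.]), 0.36)] [(array([230., 178.]), 0.59)] [(array([400., 185.]), 0.57)]
   [0.5799 0.0864 0.2715] 0.11136003959120053 [233.0013 251.4094]
lid_top [(array([326., 189.]), 0.9), (array([169., 148.]), 0.43)] [(array([230., 174.]), 0.76), (array([383., 190.]), 0.2)] [(array([403., 181.]), 0.57)]
   [0.5873 0.1875 0.1354] 0.007683469699531868 [325.5388 191.0133]
twin_mid [] [(array([228., 216.]), 0.62)] [(array([384., 179.]), 0.93)]
   [0.4808 0.2079 0.0688] 0.0029368472548393686 [315.7444 110.9914]
oil_mid [(array([ 23., 246.]), 0.71), (array([405.,  98.]), 0.6)] [(array([413., 196.]), 0.73)] [(array([418., 146.]), 0.57)]
   [ 0.5723 -0.0949  0.3609] 0.21300858413631185 [ -3.7423 357.6954]
tin_mid [(array([389., 168.]), 0.92), (array([ 90., 232.]), 0.57)] [(array([202., 176.]), 0.42)] [(array([431., 191.]), 0.72)]
   [0.6027 0.2896 0.0628] 0.0024293538408782186 [387.582  167.8263]
```

View pics/w1.png

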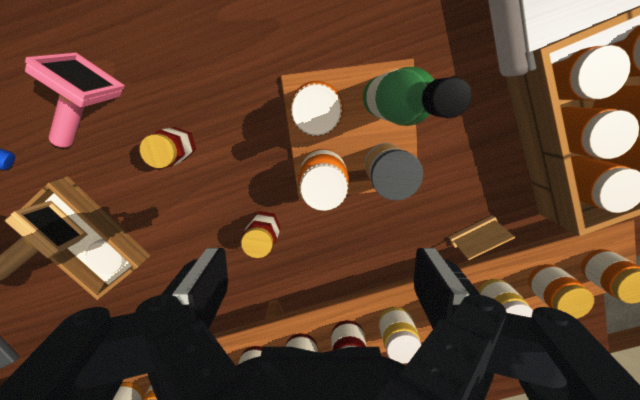

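Call:
{"name": "jog_arm", "arguments": {
  "motion": [
    [0,0,0.1,-22,-57,5,85],
    [0,0,0.2,-44,-114,10,85],
    [0,0,0.3,-66,-171,20,85],
    [0,0,0.4,-88,-228,30,85],
    [0,0,0.5,-110,-285,45,85],
    [0,0,0.6,-132,-342,60,85],
    [0,0,0.7,-154,-399,80,85],
    [0,0,0.8,-176,-456,105,85],
    [0,0,0.87,-198,-514,130,85],
    [0,0,0.87,-198,-514,130,85]
  ]
}}

```text
t: 5.5
eef_pos: [0.5539, -0.3559, 0.2992]
tool_rot: [-0.001, 0.564, 0.826, -0.002]
contact_force: [-0.1, -0.5, 0.7]
gripper_width: 0.995
grasp_force: 0.0
```

```bash
python3 - <<'E'
from h import *
np.set_printoptions(precision=4,suppress=True)
S=cam("scene");T=cam("top");W=cam("wrist"); save(W,"w2.png")
o=bot.get_obs();print(o["q"],o["eef_pos"],o["tool_rot"])
for n in ["capper_mid","capper_foot"]:
    w=bot.tip_of(n,W);t=bot.tip_of(n,T);s=bot.tip_of(n,S)
    print(n,*[[(np.round(x["xy"]),round(x["score"],2)) for x in v[:4]] for v in (w,t,s)])
    for i in w[:2]:
      for q,k in ((T,t),(S,s)):
        for j in k:
            X,e=tri(ray(W,i["xy"]),ray(q,j["xy"]))
            if e<.01: print("  ",X,e)
E
```

```text
[-0.0253  0.4683  0.7181  1.5498 -0.3192  1.2444  1.1229] [ 0.5567 -0.3511  0.3011] [-0.0003  0.5608  0.828   0.0001]
capper_mid [(array([309., 151.]), 0.91), (array([157., 115.]), 0.78)] [(array([356., 258.]), 0.74), (array([413., 193.]), 0.68), (array([422., 261.]), 0.61)] [(array([249., 211.]), 0.96), (array([223., 274.]), 0.88), (array([180., 243.]), 0.84)]
   [ 0.5391 -0.338   0.1176] 0.0013870968240989625
   [ 0.5375 -0.3528  0.0622] 0.0048561194017341745
   [ 0.3446 -0.3824  0.0228] 0.0011721228943432917
   [ 0.3456 -0.3841  0.0313] 0.00325152333625856
capper_foot [(array([ 99., 134.]), 0.75)] [(array([392., 202.]), 0.62), (array([439., 271.]), 0.57), (array([337., 271.]), 0.55)] [(array([242., 257.]), 0.98), (array([260., 199.]), 0.95), (array([156., 235.]), 0.82)]
   [ 0.3156 -0.4129  0.084 ] 0.00014525051612424014
   [ 0.2928 -0.4269  0.0467] 0.0006380994428676604
```

View pics/w2.png

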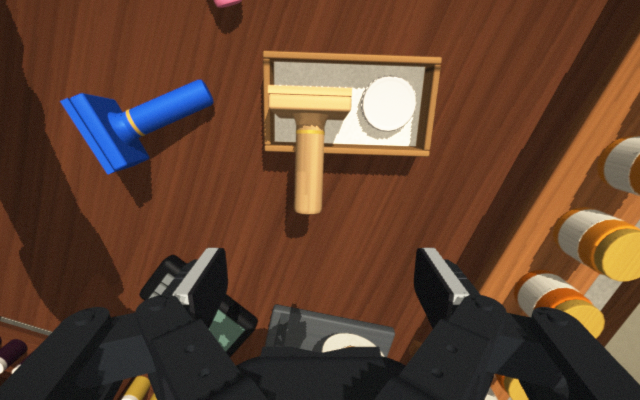

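The beech capper lies in the tray with its handle running (311,127)→(308,213) and its foot at (310,98). The blue look-alike is at (140,120). The choice is confirmed, and the handle is almost in line with tool x.

```bash
python3 - <<'E'
from h import *
np.set_printoptions(precision=4,suppress=True)
W=cam("wrist");o=bot.get_obs();Rm=rot(o["tool_rot"]).as_matrix();print(o["eef_pos"])
im=W["pixels"].astype(int)
for r in (145,155,165,175,185,195,205):
    row=im[r]; m=[c for c in range(280,345) if row[c,0]>150 and row[c,0]-row[c,2]>40]; print(r,m[0],m[-1])
m=bot.tip_of("capper_mid",W)[0]["xy"]
for xy,z in ((m,.065),((311,127),.058),((308.5,197),.078)): 
    X=atz(W,xy,z); print(xy,X,"tool",Rm.T@(X-o["eef_pos"]))
E
```

```text
[ 0.5571 -0.3504  0.3019]
145 295 344
155 295 320
165 295 319
175 294 319
185 294 319
195 293 318
205 293 318
[154.4, 112.2] [ 0.361  -0.3702  0.065 ] tool [ 0.0547 -0.1897  0.2367]
(311, 127) [ 0.5336 -0.3196  0.058 ] tool [ 0.0374 -0.0106  0.2439]
(308.5, 197) [ 0.5608 -0.3954  0.078 ] tool [-0.0431 -0.0136  0.2239]
```

Call:
{"name": "jog_arm", "arguments": {
  "motion": [
    [0,0.16,0.007,-14,-3,30,85],
    [-0.006,0.32,0.014,-28,-5,60,85],
    [-0.009,0.48,0.02,-42,-8,90,85],
    [-0.012,0.64,0.027,-56,-10,120,85],
    [-0.014,0.78,0.032,-70,-12,155,85],
    [-0.016,0.873,0.035,-83,-13,182,85],
    [-0.016,0.873,0.035,-83,-13,182,85],
    [-0.016,0.873,0.035,-83,-13,182,85]
  ]
}}

```text
t: 7.05
eef_pos: [0.5703, -0.4268, 0.1141]
tool_rot: [-0.341, 0.525, 0.741, 0.245]
contact_force: [0.4, -0.1, -0.4]
gripper_width: 0.996
grasp_force: 0.0
```

```bash
python3 - <<'E'
from h import *
np.set_printoptions(precision=4,suppress=True)
W=cam("wrist");save(W,"w3.png");o=bot.get_obs();Rm=rot(o["tool_rot"]).as_matrix();print(o["eef_pos"],o["q"]);print(Rm)
print([(m["xy"],m["score"]) for m in bot.tip_of("capper_mid",W)[:3]])
for s in (70,100,140):
    c=np.cos(.1745);X=np.array([.541,-.351,.065])+(s-70)/1000*np.array([.37*c,-.929*c,.174]); print(s,proj(W,X),Rm.T@(X-o["eef_pos"]))
E
```

```text
[ 0.5698 -0.4286  0.1148] [ 0.8704  1.1649 -0.3861  0.8107 -0.1459  1.915   0.9131]
[[-0.2158  0.945  -0.2456]
 [ 0.612   0.327   0.7201]
 [ 0.7609  0.0051 -0.6489]]
[([221.2, 38.3], 0.86), ([317.2, 178.4], 0.84), ([103.9, 165.6], 0.81)]
70 [315.9637 175.9092] [ 0.0158 -0.0021  0.0953]
100 [317.4443 206.0676] [ 0.0007 -0.0007  0.0695]
140 [319.8975 256.0358] [-0.0196  0.0011  0.035 ]
```

View pics/w3.png

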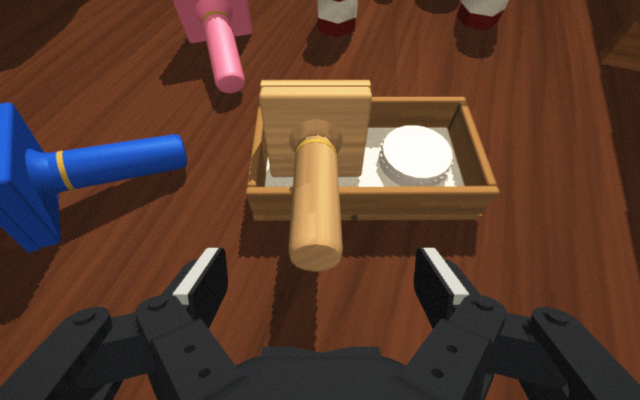

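Call:
{"name": "jog_arm", "arguments": {
  "motion": [
    [0,0,0,0,-1,25,85],
    [0,0,0,0,-1,50,85],
    [0,0,0,0,-1,70,85],
    [0,0,0,0,-1,85,85],
    [0,0,0,0,-1,92,85],
    [0,0,0,0,-1,92,85],
    [0,0,0,0,-1,92,85]
  ]
}}

```text
t: 8.02
eef_pos: [0.5473, -0.3613, 0.0565]
tool_rot: [-0.34, 0.525, 0.741, 0.244]
contact_force: [-0.5, -0.3, -0.4]
gripper_width: 0.995
grasp_force: 0.0
```

```bash
python3 - <<'E'
from h import *
np.set_printoptions(precision=4,suppress=True)
W=cam("wrist");save(W,"w4.png");o=bot.get_obs();Rm=rot(o["tool_rot"]).as_matrix();print(o["eef_pos"],o["q"]);print(Rm)
for s in (70,100,140):
    c=np.cos(.1745);X=np.array([.541,-.351,.065])+(s-70)/1000*np.array([.37*c,-.929*c,.174]); print(s,proj(W,X),Rm.T@(X-o["eef_pos"]))
E
```

```text
[ 0.5474 -0.3614  0.0565] [ 0.8754  1.1115 -0.3947  1.0828 -0.1471  1.6947  0.9342]
[[-0.2183  0.9438 -0.2483]
 [ 0.6127  0.3306  0.7179]
 [ 0.7596  0.0046 -0.6504]]
70 [314.3721 222.0602] [ 0.0143 -0.0025  0.0035]
100 [316.4505 278.1528] [-0.001  -0.0013 -0.0223]
140 [320.4131 385.094 ] [-0.0213  0.0004 -0.0567]
```

View pics/w4.png

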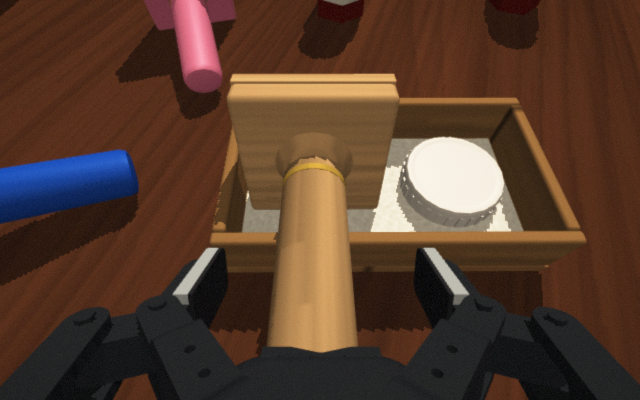

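Call:
{"name": "jog_arm", "arguments": {
  "motion": [
    [0,0,0,0,0,0,20],
    [0,0,0,0,0,0,20],
    [0,0,0,0,0,0,20],
    [0,0,0,0,0,0,20],
    [0,0,0,0,0,0,20],
    [0,0,0,0,0,0,20]
  ],
  "grip_force": 100
}}

```text
t: 8.82
eef_pos: [0.547, -0.3608, 0.0562]
tool_rot: [-0.34, 0.525, 0.741, 0.244]
contact_force: [-0.5, 0.1, 1.9]
gripper_width: 0.377
grasp_force: 98.2
```

Call:
{"name": "jog_arm", "arguments": {
  "motion": [
    [0,0,0,11,0,-10,20],
    [0,0,0,30,0,-26,20],
    [0,0,0,57,0,-49,20],
    [0,0,0,85,0,-73,20],
    [0,0,0,114,1,-98,20],
    [0,0,0,137,1,-117,20],
    [0,0,0,137,1,-117,20]
  ]
}}

```text
t: 9.7
eef_pos: [0.5484, -0.3612, 0.2404]
tool_rot: [-0.337, 0.525, 0.743, 0.244]
contact_force: [-0.2, -0.6, -3.2]
gripper_width: 0.377
grasp_force: 98.5
```

```bash
python3 - <<'E'
from h import *
np.set_printoptions(precision=4,suppress=True)
W=cam("wrist");o=bot.get_obs();Rm=rot(o["tool_rot"]).as_matrix();print(o["eef_pos"],o["q"],o["grasp_force"],o["contact_force"],o["torque"]);print(Rm)
w4=cv2.imread("pics/w4.png");save(W,"w5.png")
cv2.imwrite("pics/w45.png",np.hstack([w4[60:260,180:460],W["pixels"][60:260,180:460,::-1]]))
E
```

```text
[ 0.5477 -0.3609  0.2378] [ 0.8851  0.9325 -0.4315  1.0242 -0.2098  1.9046  0.8347] 98.47262263298035 [ 1.3588 -0.0728 -4.5726] [-1.2939 -0.4116  0.0668]
[[-0.22    0.9436 -0.2472]
 [ 0.6138  0.3309  0.7168]
 [ 0.7582  0.006  -0.652 ]]
```

View pics/w45.png

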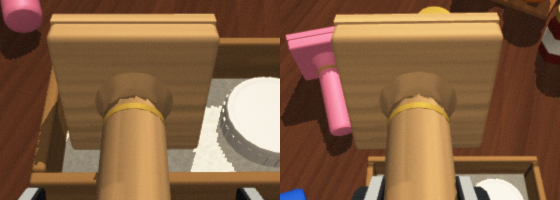

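```bash
cat >> h.py <<'E'
R4=np.array([[-.2183,.9438,-.2483],[.6127,.3306,.7179],[.7596,.0046,-.6504]])
c=np.cos(.1745);a_t=R4.T@np.array([.37*c,-.929*c,.174]); a_t[1]=0; a_t/=np.linalg.norm(a_t)   # capper axis in the tool, 1st grasp
P100=np.array([-.001,0,-.0223])
E
python3 - <<'E'
from h import *
np.set_printoptions(precision=4,suppress=True)
o=bot.get_obs();R0=rot(o["tool_rot"]);p0=o["eef_pos"]
print("a_t",a_t, "angle rise", np.degrees(np.arcsin((R0.apply(a_t))[2])))
a=R0.apply(a_t); up=np.array([0,0,1.]); ax=np.cross(a,up); th=np.arctan2(np.linalg.norm(ax),a[2]); ax/=np.linalg.norm(ax)
Rf=R.from_rotvec(ax*th)*R0
foot=np.array([.69,-.09,.06]); P=foot+[0,0,.1]; tcp=P-Rf.apply(P100)
print("turn",(R0.inv()*Rf).as_rotvec(),"shift mm",1000*R0.inv().apply(tcp-p0),"tcp",tcp); print(Rf.as_matrix())
E
```

```text
a_t [-0.5083  0.     -0.8612] angle rise 10.137956714725524
turn [ 0.0073 -1.3938 -0.0043] shift mm [ 54.1539 223.4333 214.6363] tcp [ 0.6935 -0.0999  0.1403]
[[-0.289   0.942   0.1706]
 [ 0.8112  0.3356 -0.4789]
 [-0.5083  0.     -0.8612]]
```

Call:
{"name": "jog_arm", "arguments": {
  "motion": [
    [0.001,-0.174,0,10,28,10,20],
    [0.002,-0.348,-0.001,20,56,25,20],
    [0.003,-0.522,-0.001,30,84,45,20],
    [0.004,-0.697,-0.002,38,112,75,20],
    [0.005,-0.871,-0.003,45,140,110,20],
    [0.006,-1.045,-0.003,50,168,145,20],
    [0.006,-1.22,-0.004,54,196,180,20],
    [0.007,-1.394,-0.004,54,223,215,20],
    [0.007,-1.394,-0.004,54,223,215,20],
    [0.007,-1.394,-0.004,54,223,215,20]
  ]
}}

```text
t: 11.0
eef_pos: [0.691, -0.0981, 0.1366]
tool_rot: [0.212, 0.555, 0.79, -0.153]
contact_force: [0.3, -1.0, -2.6]
gripper_width: 0.379
grasp_force: 99.7
```

```bash
python3 - <<'E'
from h import *
np.set_printoptions(precision=4,suppress=True)
S=cam("scene");T=cam("top");save(S,"s6.png");save(T,"t6.png");o=bot.get_obs();R0=rot(o["tool_rot"]);print(o["t"],o["eef_pos"],o["q"],o["grasp_force"])
print("axis",R0.apply(a_t)); print("up in tool",R0.inv().apply([0,0,1]))
f=o["eef_pos"]+R0.apply(P100-.1*a_t);print("foot",f,proj(S,f),proj(T,f), "top",proj(S,f+.14*R0.apply(a_t)))
i=S["pixels"][:,:,::-1];u=proj(S,f).astype(int)
cv2.imwrite("pics/s6c.png",cv2.resize(i[u[1]-110:u[1]+50,u[0]-100:u[0]+100],None,fx=3,fy=3,interpolation=3))
for n in ["capper_mid","capper_foot"]: print(n,[(m["xy"],round(m["score"],2)) for m in bot.tip_of(n,S)],[(m["xy"],round(m["score"],2)) for m in bot.tip_of(n,T)])
E
```

```text
11.1 [ 0.6914 -0.1023  0.1383] [-0.1006  0.5718 -0.1114  1.7491  0.7764  0.9073 -0.3718] 99.67849016189575
axis [ 0.004  -0.0016  1.    ]
up in tool [-0.5059 -0.0032 -0.8626]
foot [ 0.6876 -0.0923  0.058 ] [348.4939 264.8826] [327.5238 149.1365] top [351.3044 222.4126]
capper_mid [([181.9, 244.6], 0.84), ([251.2, 213.3], 0.77), ([347.1, 244.0], 0.67)] [([329.5, 142.7], 0.97), ([419.8, 261.0], 0.89), ([353.7, 260.1], 0.64)]
capper_foot [([259.4, 197.9], 0.88), ([156.3, 237.3], 0.86), ([346.5, 263.9], 0.61)] [([439.3, 277.3], 0.88), ([337.7, 269.6], 0.76), ([327.4, 149.3], 0.55)]
```

View pics/s6c.png

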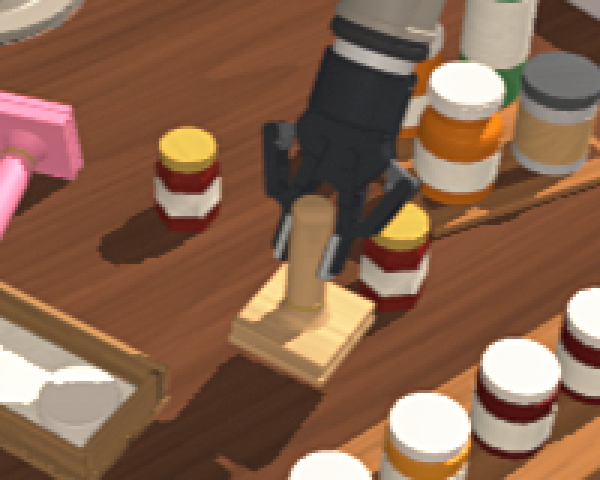

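Call:
{"name": "jog_arm", "arguments": {
  "motion": [
    [0,0,0,10,0,17,20],
    [0,0,0,19,0,33,20],
    [0,0,0,24,0,41,20],
    [0,0,0,26,0,44,20],
    [0,0,0,27,0,46,20],
    [0,0,0,27,0,46,20]
  ]
}}

```text
t: 12.05
eef_pos: [0.6925, -0.0993, 0.0856]
tool_rot: [0.214, 0.556, 0.789, -0.151]
contact_force: [0.2, -0.3, -3.2]
gripper_width: 0.379
grasp_force: 99.6
```

Call:
{"name": "jog_arm", "arguments": {
  "motion": [
    [0,0,0,1,0,2,20],
    [0,0,0,1.5,0,2.6,20],
    [0,0,0,2,0,3.5,20],
    [0,0,0,2,0,3.5,20]
  ]
}}

```text
t: 12.55
eef_pos: [0.6922, -0.0994, 0.0812]
tool_rot: [0.214, 0.556, 0.789, -0.152]
contact_force: [-0.3, -0.2, -2.8]
gripper_width: 0.376
grasp_force: 99.6
```

Call:
{"name": "jog_arm", "arguments": {
  "motion": [
    [0,0,0,0.5,0,0.9,20],
    [0,0,0,1,0,1.7,20],
    [0,0,0,1,0,1.7,20]
  ]
}}

```text
t: 12.92
eef_pos: [0.6924, -0.0995, 0.0809]
tool_rot: [0.214, 0.556, 0.788, -0.152]
contact_force: [-5.5, 2.3, 8.2]
gripper_width: 0.376
grasp_force: 100.9
```

Call:
{"name": "jog_arm", "arguments": {
  "motion": [
    [0,0,0,0,0,0,38],
    [0,0,0,0,0,0,50],
    [0,0,0,0,0,0,70],
    [0,0,0,0,0,0,85],
    [0,0,0,0,0,0,85]
  ]
}}

```text
t: 13.55
eef_pos: [0.6923, -0.0994, 0.0792]
tool_rot: [0.214, 0.556, 0.789, -0.152]
contact_force: [-0.7, -0.3, 0.1]
gripper_width: 0.995
grasp_force: 0.0
```

```bash
python3 - <<'E'
from h import *
np.set_printoptions(precision=4,suppress=True)
S=cam("scene");T=cam("top");o=bot.get_obs();R0=rot(o["tool_rot"]);print(o["t"],o["eef_pos"],o["gripper_width"],o["contact_force"])
f=o["eef_pos"]+R0.apply(P100-.1*a_t);print("foot",f,proj(S,f),proj(T,f), "top",proj(S,f+.14*R0.apply(a_t)))
for n in ["capper_mid","capper_foot"]: print(n,[(m["xy"],round(m["score"],2)) for m in bot.tip_of(n,S)],[(m["xy"],round(m["score"],2)) for m in bot.tip_of(n,T)])
print(R0.as_matrix())
E
```

```text
13.65 [ 0.6922 -0.0994  0.0792] 0.9954788052974457 [ 0.3585 -0.3899 -0.5479]
foot [ 0.6885 -0.0893 -0.0011] [348.5975 280.8537] [325.7176 153.6817] top [351.2318 240.8496]
capper_mid [([247.5, 212.1], 0.89), ([345.6, 260.5], 0.74), ([432.8, 186.9], 0.17)] [([328.9, 146.1], 0.94), ([420.6, 260.7], 0.68), ([354.1, 257.6], 0.57), ([385.4, 192.2], 0.36)]
capper_foot [([154.9, 234.3], 0.85), ([259.7, 196.9], 0.82), ([402.6, 184.3], 0.68), ([345.9, 279.3], 0.62)] [([334.4, 268.9], 0.82), ([442.0, 275.2], 0.64), ([326.3, 152.2], 0.56)]
[[-0.2901  0.9421  0.1683]
 [ 0.8126  0.3354 -0.4767]
 [-0.5056 -0.0015 -0.8628]]
```

Call:
{"name": "jog_arm", "arguments": {
  "motion": [
    [0,0,0,0,0,-30,85],
    [0,0,0,0,0,-70,85],
    [0,0,0,0,0,-110,85],
    [0,0.17,0,-20,0,-125,85],
    [0,0.34,0,-40,0,-127,85],
    [0,0.53,0,-62,0,-127,85],
    [0,0.53,0,-62,0,-127,85],
    [0,0.53,0,-62,0,-127,85]
  ]
}}

```text
t: 14.85
eef_pos: [0.6885, -0.0898, 0.2197]
tool_rot: [-0.001, 0.577, 0.817, -0.001]
contact_force: [0.0, 1.3, -0.3]
gripper_width: 0.996
grasp_force: 0.0
```

```bash
python3 - <<'E'
from h import *
np.set_printoptions(precision=4,suppress=True)
W=cam("wrist");o=bot.get_obs();R0=rot(o["tool_rot"]);S=cam("scene");T=cam("top");print(o["t"],o["eef_pos"],o["q"],R0.as_matrix())
save(W,"w7.png"); save(S,"s7.png")
f=np.array([.6885,-.0893,0])
for n,z in (("capper_mid",.07),("capper_foot",0)):
    w=bot.tip_of(n,W);print(n,[(m["xy"],round(m["score"],2),atz(W,m["xy"],z)) for m in w], "pred",proj(W,f+[0,0,z]))
    for q in (S,T): print([(m["xy"],round(m["score"],2),atz(q,m["xy"],z)) for m in bot.tip_of(n,q)])
print("end",proj(W,f+[0,0,.14]))
w=W["pixels"][:,:,::-1];s=S["pixels"][:,:,::-1]
cv2.imwrite("pics/ws7.png",np.hstack([w[:,120:520],cv2.resize(s[160:320,260:420],(400,400))]))
E
```

```text
14.9 [ 0.6884 -0.088   0.2196] [ 0.2499  0.5401 -0.315   1.496   0.177   1.1358  0.2452] [[-0.3367  0.9416 -0.0023]
 [ 0.9416  0.3367 -0.0004]
 [ 0.0004 -0.0023 -1.    ]]
capper_mid [([322.5, 176.7], 0.59, array([ 0.6903, -0.089 ,  0.07  ]))] pred [320.5497 176.4045]
[([180.9, 244.8], 0.88, array([ 0.3902, -0.3986,  0.07  ])), ([346.4, 261.7], 0.76, array([ 0.6848, -0.0974,  0.07  ])), ([252.7, 213.5], 0.56, array([ 0.3915, -0.1881,  0.07  ]))]
[([326.7, 146.6], 0.83, array([ 0.6923, -0.0893,  0.07  ])), ([420.7, 263.9], 0.71, array([ 0.3363, -0.3639,  0.07  ]))]
capper_foot [([318.2, 162.4], 0.98, array([ 0.6861, -0.0911,  0.    ]))] pred [320.6811 161.5984]
[([346.7, 280.1], 0.95, array([ 0.6844, -0.0922,  0.    ])), ([262.1, 199.7], 0.77, array([ 0.2782, -0.0928,  0.    ])), ([157.1, 232.7], 0.72, array([ 0.2312, -0.4087,  0.    ]))]
[([327.7, 151.8], 0.82, array([ 0.6945, -0.0957,  0.    ])), ([441.4, 272.0], 0.72, array([ 0.3104, -0.4465,  0.    ])), ([336.3, 269.9], 0.61, array([ 0.3191, -0.1189,  0.    ]))]
end [320.343  199.6882]
```

View pics/ws7.png

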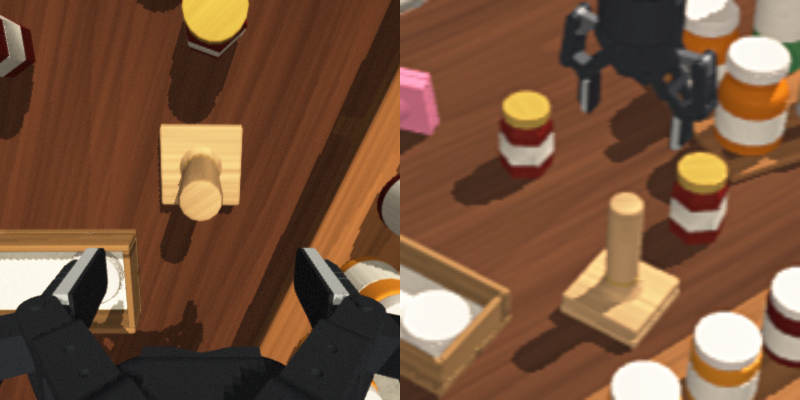

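Call:
{"name": "jog_arm", "arguments": {
  "motion": [
    [0,0,0,-1,0,40,85],
    [0,0,0,-1,0,85,85],
    [0,0,0,-1,0,115,85],
    [0,0,0,-1,0,133,85],
    [0,0,0,-1,0,133,85],
    [0,0,0,-1,0,133,20],
    [0,0,0,-1,0,133,20],
    [0,0,0,-1,0,133,20],
    [0,0,0,-1,0,133,20],
    [0,0,0,-1,0,133,20]
  ],
  "grip_force": 100
}}

```text
t: 16.55
eef_pos: [0.6894, -0.0904, 0.0885]
tool_rot: [0.0, 0.577, 0.817, -0.0]
contact_force: [-2.3, -1.3, 6.1]
gripper_width: 0.38
grasp_force: 98.4
```

Call:
{"name": "jog_arm", "arguments": {
  "motion": [
    [0,0,0,0,0,-20,20],
    [0,0,0,0,0,-70,20],
    [0,0,0,10,0,-120,20],
    [0,0,0,50,0,-165,20],
    [0,0,0,100,-1,-195,20],
    [0,0,0,150,-1,-211,20],
    [0,0,0,185,-2,-211,20],
    [0,0,0,196,-2,-211,20],
    [0,0,0,196,-2,-211,20]
  ]
}}

```text
t: 17.68
eef_pos: [0.6215, 0.094, 0.2985]
tool_rot: [-0.0, 0.576, 0.817, -0.001]
contact_force: [0.0, -1.0, -2.8]
gripper_width: 0.375
grasp_force: 99.4
```

```bash
python3 - <<'E'
from h import *
np.set_printoptions(precision=4,suppress=True)
W=cam("wrist");o=bot.get_obs();R0=rot(o["tool_rot"]);T=cam("top");S=cam("scene");print(o["t"],o["eef_pos"],o["grasp_force"],R0.as_matrix()[:,2])
save(W,"w8.png");np.save("w8T.npy",W["T2"])
for n,z in (("lid_top",.132),("jar_mouth",.12),("twin_mid",.068)):
    for q in (W,T,S): print(n,[(m["xy"],round(m["score"],2),atz(q,m["xy"],z)) for m in bot.tip_of(n,q)[:3]])
w=W["pixels"][:,:,::-1]
cv2.imwrite("pics/w8c.png",w[:240,120:520])
E
```

```text
17.725 [0.622  0.0925 0.2983] 99.40702199935913 [-0.0013 -0.0016 -1.    ]
lid_top [([319.2, 66.2], 0.78, array([0.5876, 0.186 , 0.132 ]))]
lid_top [([378.6, 177.3], 0.66, array([ 0.5844, -0.2352,  0.132 ])), ([229.9, 174.9], 0.56, array([0.5917, 0.1911, 0.132 ]))]
lid_top [([401.4, 182.7], 0.68, array([0.5849, 0.1748, 0.132 ]))]
jar_mouth []
jar_mouth [([385.9, 189.9], 0.57, array([ 0.5496, -0.2575,  0.12  ])), ([227.5, 176.9], 0.46, array([0.5883, 0.2001, 0.12  ])), ([229.7, 217.7], 0.44, array([0.4702, 0.191 , 0.12  ]))]
jar_mouth [([401.2, 182.1], 0.68, array([0.5717, 0.1886, 0.12  ]))]
twin_mid []
twin_mid [([227.1, 217.1], 0.63, array([0.4774, 0.2083, 0.068 ]))]
twin_mid [([255.3, 284.5], 0.56, array([ 0.6149, -0.3156,  0.068 ]))]
```

View pics/w8.png

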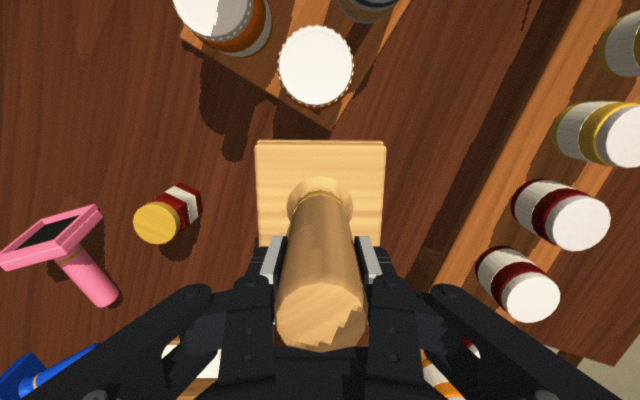

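```bash
python3 - <<'E'
from h import *
np.set_printoptions(precision=4,suppress=True)
K=np.array([[321.8279,0,320.3738],[0,321.8279,192.383],[0,0,1]])
tc=np.array([[-.0002,-.9573,-.2891,.0732],[1,-.0002,.0002,-.0002],[-.0003,-.2891,.9573,-.1428],[0,0,0,1]])
M=np.eye(4);M[:3,:3]=rot([0,.165,.986,0]).as_matrix();M[:3,3]=[.5302,.1999,.4312]
P1=dict(camera_matrix=K,T2=M@tc);P8=dict(camera_matrix=K,T2=np.load("w8T.npy"))
def lid(f,c,r=48):
    i=cv2.imread("pics/"+f).astype(np.uint8);h=cv2.cvtColor(i,cv2.COLOR_BGR2HSV)
    m=((h[...,1]<40)&(h[...,2]>205)).astype(np.uint8);mm=np.zeros_like(m);cv2.circle(mm,c,r,1,-1);m&=mm
    n,l,s,ce=cv2.connectedComponentsWithStats(m);k=1+np.argmax(s[1:,4]);cs,_=cv2.findContours((l==k).astype(np.uint8),0,1)
    e=cv2.fitEllipse(cv2.convexHull(max(cs,key=len)));print(f,e);return e[0]
a=lid("w1.png",(325,187),32);b=lid("w8.png",(316,66))
print(tri(ray(P1,a),ray(P8,b)));print(atz(P1,a,.132),atz(P8,b,.132))
t=lid("w1.png",(317,108),32);print("twin",atz(P1,t,.124))
E
```

```text
w1.png ((323.70684814453125, 187.4498748779297), (43.60854721069336, 45.676246643066406), 67.6940689086914)
w8.png ((315.21185302734375, 64.61073303222656), (72.28197479248047, 77.84578704833984), 2.1752073764801025)
(array([0.5835, 0.1865, 0.1257]), np.float64(2.819543301124286e-05))
[0.5818 0.1871 0.132 ] [0.5837 0.186  0.132 ]
w1.png ((312.3727111816406, 103.30640411376953), (32.87570571899414, 49.84476089477539), 59.15540313720703)
twin [0.4673 0.21   0.124 ]
```

```bash
python3 - <<'E'
from h import *
np.set_printoptions(precision=4,suppress=True)
os=[];b=[]
for k in range(4):
    W=cam("wrist");o=bot.get_obs();os.append(o["eef_pos"])
    h=cv2.cvtColor(W["pixels"][:,:,::-1].copy(),cv2.COLOR_BGR2HSV)
    m=((h[...,1]<40)&(h[...,2]>205)).astype(np.uint8);mm=np.zeros_like(m);cv2.circle(mm,(316,66),48,1,-1);m&=mm
    n,l,s,ce=cv2.connectedComponentsWithStats(m);i=1+np.argmax(s[1:,4]);cs,_=cv2.findContours((l==i).astype(np.uint8),0,1)
    b.append(cv2.fitEllipse(cv2.convexHull(max(cs,key=len)))[0])
p=np.mean(os,0);print(p,np.std(os,0),np.mean(b,0),np.std(b,0))
C=dict(camera_matrix=W["camera_matrix"],T2=np.array(W["tool_from_camera"]))
for H in (.124,.128,.132): print("lid in tool",H,atz(C,np.mean(b,0),p[2]-H))
# foot rim in the picture: saturation/brightness steps
g=cv2.cvtColor(W["pixels"],cv2.COLOR_RGB2GRAY).astype(int)
for r in (160,172): d=np.diff(g[r]); L=240+np.argmax(d[240:275]);Rr=365+np.argmin(d[365:405]); print(r,L,Rr,[atz(C,(x,r),.0645) for x in (L+1,Rr+.5)])
for cc in (275,345): d=np.diff(g[:,cc]); e=120+np.argmax(d[120:170]);print(cc,e,atz(C,(cc,e+1),.0645))
print(R.from_matrix(rot(o["tool_rot"]).as_matrix()).as_matrix())
E
```

```text
[0.6217 0.0939 0.2982] [0. 0. 0.] [314.9587  63.7437] [0.0532 0.0853]
lid in tool 0.124 [ 0.1009 -0.0047  0.1742]
lid in tool 0.128 [ 0.1005 -0.0046  0.1702]
lid in tool 0.132 [ 0.1002 -0.0046  0.1662]
160 254 385 [array([ 0.0328, -0.0424,  0.0645]), array([0.0328, 0.0429, 0.0645])]
172 255 384 [array([ 0.0247, -0.0422,  0.0645]), array([0.0247, 0.0427, 0.0645])]
275 139 [ 0.0458 -0.0288  0.0645]
345 139 [0.0458 0.0161 0.0645]
[[-0.3356  0.942  -0.0014]
 [ 0.942   0.3356 -0.0006]
 [-0.0001 -0.0015 -1.    ]]
```

Call:
{"name": "jog_arm", "arguments": {
  "motion": [
    [0,0,0,30,-1,0,20],
    [0,0,0,70,-3,0,20],
    [0,0,0,95,-5,0,20],
    [0,0,0,101,-5,10,20],
    [0,0,0,101,-5,40,20],
    [0,0,0,101,-5,65,20],
    [0,0,0,101,-5,70,20],
    [0,0,0,101,-5,70,20],
    [0,0,0,101,-5,70,20]
  ]
}}

```text
t: 19.6
eef_pos: [0.5838, 0.1873, 0.2293]
tool_rot: [0.0, 0.577, 0.817, 0.0]
contact_force: [-0.3, 0.1, -2.6]
gripper_width: 0.379
grasp_force: 99.6
```

```bash
python3 - <<'E'
from h import *
np.set_printoptions(precision=4,suppress=True)
S=cam("scene");o=bot.get_obs();print(o["t"],o["eef_pos"],o["contact_force"],o["tool_rot"])
i=S["pixels"][:,:,::-1];save(S,"s9.png");u=proj(S,[.584,.187,.13]).astype(int);print(u)
cv2.imwrite("pics/s9c.png",cv2.resize(i[u[1]-60:u[1]+50,u[0]-60:u[0]+60],None,fx=5,fy=5,interpolation=3))
E
```

```text
19.65 [0.5837 0.1874 0.2294] [-0.1324 -0.0841 -2.2523] [0.0002 0.5766 0.817  0.0002]
[404 181]
```

View pics/s9c.png

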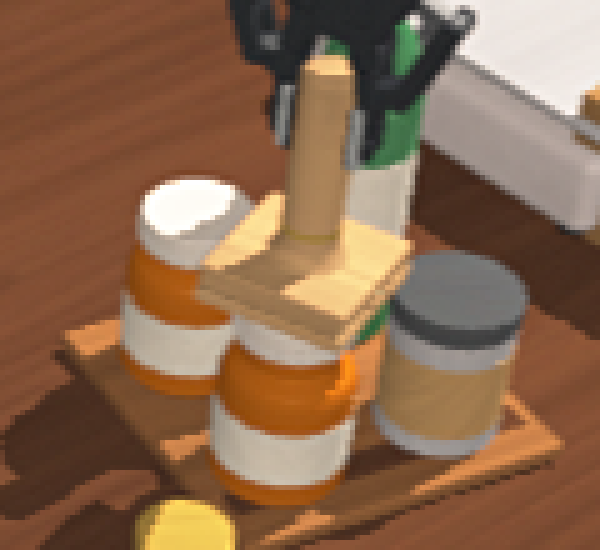

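Call:
{"name": "jog_arm", "arguments": {
  "motion": [
    [0,0,0,0,0,4,20],
    [0,0,0,0,0,7,20],
    [0,0,0,0,0,9,20],
    [0,0,0,0,0,11,20],
    [0,0,0,0,0,12,20],
    [0,0,0,0,0,12,20]
  ]
}}

```text
t: 20.4
eef_pos: [0.5829, 0.1873, 0.2161]
tool_rot: [-0.0, 0.576, 0.817, -0.001]
contact_force: [0.3, -0.3, -2.2]
gripper_width: 0.374
grasp_force: 99.5
```

Call:
{"name": "jog_arm", "arguments": {
  "motion": [
    [0,0,0,0,0,2,20],
    [0,0,0,0,0,3,20],
    [0,0,0,0,0,4,20],
    [0,0,0,0,0,5,20],
    [0,0,0,0,0,5,20]
  ]
}}

```text
t: 21.02
eef_pos: [0.5832, 0.1874, 0.2116]
tool_rot: [-0.0, 0.576, 0.817, -0.0]
contact_force: [0.1, -0.7, 1.4]
gripper_width: 0.376
grasp_force: 99.9
```

Call:
{"name": "jog_arm", "arguments": {
  "motion": [
    [0,0,0,0,0,1.5,20],
    [0,0,0,0,0,3,20],
    [0,0,0,0,0,4.5,20],
    [0,0,0,0,0,6,20],
    [0,0,0,0,0,7.5,20],
    [0,0,0,0,0,7.5,20]
  ]
}}

```text
t: 21.78
eef_pos: [0.5831, 0.1875, 0.2043]
tool_rot: [-0.0, 0.576, 0.817, -0.0]
contact_force: [-1.6, -1.7, 6.6]
gripper_width: 0.377
grasp_force: 100.6
```

Call:
{"name": "jog_arm", "arguments": {
  "motion": [
    [0,0,0,0,0,1,20],
    [0,0,0,0,0,1.5,20],
    [0,0,0,0,0,1.5,20],
    [0,0,0,0,0,1.5,20]
  ]
}}

```text
t: 22.28
eef_pos: [0.5835, 0.1877, 0.2043]
tool_rot: [0.0, 0.576, 0.817, 0.0]
contact_force: [-4.3, -1.6, 14.1]
gripper_width: 0.376
grasp_force: 101.2
```

Call:
{"name": "jog_arm", "arguments": {
  "motion": [
    [0,0,0,0,0,1,20],
    [0,0,0,0,0,2,20],
    [0,0,0,0,0,2,20]
  ]
}}

```text
t: 22.65
eef_pos: [0.5839, 0.1879, 0.2043]
tool_rot: [0.001, 0.577, 0.817, 0.001]
contact_force: [-7.5, -3.1, 25.6]
gripper_width: 0.374
grasp_force: 102.8
```

Call:
{"name": "jog_arm", "arguments": {
  "motion": [
    [0,0,0,0,0,-2,20],
    [0,0,0,0,0,-7,20],
    [0,0,0,0,0,-14,20],
    [0,0,0,0,0,-25,20],
    [0,0,0,0,0,-60,20],
    [0,0,0,0,0,-95,20],
    [0,0,0,-40,1,-95,20],
    [0,0,0,-90,2,-95,20],
    [0,0,0,-100,3,-95,20],
    [0,0,0,-100,3,-95,20]
  ]
}}

```text
t: 23.9
eef_pos: [0.6196, 0.0935, 0.2952]
tool_rot: [-0.001, 0.577, 0.817, -0.001]
contact_force: [0.4, 1.2, -2.5]
gripper_width: 0.38
grasp_force: 99.8
```

```bash
python3 - <<'E'
from h import *
np.set_printoptions(precision=4,suppress=True)
W=cam("wrist");S=cam("scene");o=bot.get_obs();R0=rot(o["tool_rot"]);print(o["t"],o["eef_pos"],o["contact_force"]);save(W,"w10.png");save(S,"s10.png")
for n,z in (("lid_top",.124),("jar_mouth",.12)):
    for q in (W,S): print(n,[(m["xy"],round(m["score"],2),atz(q,m["xy"],z)) for m in bot.tip_of(n,q)[:2]])
d=R0.inv().apply(np.array([.689,-.09,.0885])-o["eef_pos"])*1000;print("shift",d)
i=S["pixels"][:,:,::-1]
cv2.imwrite("pics/ws10.png",np.hstack([W["pixels"][:240,120:520,::-1],cv2.resize(i[130:226,340:500],(400,240),interpolation=3)]))
E
```

```text
24.0 [0.6189 0.0961 0.2953] [ 0.9216  1.5557 -2.2009]
lid_top [([318.3, 66.5], 0.58, array([0.585 , 0.1856, 0.124 ]))]
lid_top [([402.3, 183.6], 0.75, array([0.5822, 0.1821, 0.124 ]))]
jar_mouth []
jar_mouth [([404.1, 183.6], 0.8, array([0.5815, 0.1902, 0.12  ]))]
shift [-199.0316    3.4756  206.5579]
```

View pics/ws10.png

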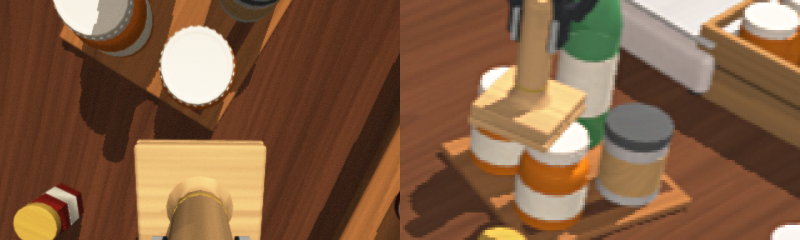

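The lid sits flat and centred on the jar at (197,65) in the left half, and the capper still shows upright in the hand. Now to stand it back on the counter.

Call:
{"name": "jog_arm", "arguments": {
  "motion": [
    [0,0,0,-50,1,0,20],
    [0,0,0,-110,2,0,20],
    [0,0,0,-165,3,20,20],
    [0,0,0,-199,3,60,20],
    [0,0,0,-199,3,110,20],
    [0,0,0,-199,3,160,20],
    [0,0,0,-199,3,190,20],
    [0,0,0,-199,3,200,20],
    [0,0,0,-199,3,203,20],
    [0,0,0,-199,3,203,20]
  ]
}}

```text
t: 25.45
eef_pos: [0.6898, -0.0923, 0.0938]
tool_rot: [0.001, 0.576, 0.817, 0.0]
contact_force: [0.5, 0.2, -1.8]
gripper_width: 0.375
grasp_force: 99.7
```

Call:
{"name": "jog_arm", "arguments": {
  "motion": [
    [0,0,0,0,0,1,20],
    [0,0,0,0,0,2,20],
    [0,0,0,0,0,2.5,20],
    [0,0,0,0,0,2.5,20]
  ]
}}

```text
t: 25.95
eef_pos: [0.6887, -0.0925, 0.0897]
tool_rot: [-0.0, 0.576, 0.817, -0.001]
contact_force: [-0.4, 0.1, -3.1]
gripper_width: 0.378
grasp_force: 99.7
```

Call:
{"name": "jog_arm", "arguments": {
  "motion": [
    [0,0,0,0,0,0.7,20],
    [0,0,0,0,0,1.4,20],
    [0,0,0,0,0,1.4,20]
  ]
}}

```text
t: 26.32
eef_pos: [0.6888, -0.0924, 0.0886]
tool_rot: [-0.0, 0.576, 0.817, -0.001]
contact_force: [-1.6, 0.8, 1.5]
gripper_width: 0.381
grasp_force: 100.4
```

Touching lightly (about 4 N). Release it and rise.

Call:
{"name": "jog_arm", "arguments": {
  "motion": [
    [0,0,0,0,0,0,38],
    [0,0,0,0,0,0,50],
    [0,0,0,0,0,0,70],
    [0,0,0,0,0,0,85],
    [0,0,0,0,0,0,85],
    [0,0,0,0,0,-20,85],
    [0,0,0,0,0,-70,85],
    [0,0,0,0,0,-125,85],
    [0,0,0,0,0,-150,85],
    [0,0,0,0,0,-150,85]
  ]
}}

```text
t: 27.58
eef_pos: [0.6907, -0.0923, 0.2428]
tool_rot: [0.003, 0.576, 0.817, 0.001]
contact_force: [-0.4, 0.2, 0.0]
gripper_width: 0.997
grasp_force: 0.0
```

```bash
python3 - <<'E'
from h import *
np.set_printoptions(precision=4,suppress=True)
W=cam("wrist");T=cam("top");S=cam("scene");o=bot.get_obs();print(o["t"],o["eef_pos"],o["contact_force"])
f=np.array([.6888,-.0924,0])
for n,z in (("capper_mid",.07),("capper_foot",0)):
    print(n,"pred",proj(W,f+[0,0,z]),[(m["xy"],round(m["score"],2)) for m in bot.tip_of(n,W)[:3]],"pred S",proj(S,f+[0,0,z]),[(m["xy"],round(m["score"],2)) for m in bot.tip_of(n,S)])
for n in ["lid_top","twin_mid","oil_mid","tin_mid","spare_mid","pot0_mid","pot1_mid"]:
    a=bot.tip_of(n,S);b=bot.tip_of(n,T)
    if a and b: print(n,*tri(ray(S,a[0]["xy"]),ray(T,b[0]["xy"])))
E
```

```text
27.725 [ 0.6882 -0.0924  0.2375] [-0.4642  0.206  -0.9052]
capper_mid pred [317.4934 170.3983] [([317.0, 170.2], 0.89), ([315.1, 157.5], 0.52)] pred S [348.9918 261.7737] [([181.6, 245.3], 0.81), ([345.5, 259.9], 0.71), ([249.6, 211.4], 0.63)]
capper_foot pred [317.7496 157.3017] [([315.3, 159.2], 0.89)] pred S [347.7389 281.1694] [([155.5, 236.2], 0.86), ([259.3, 200.7], 0.79), ([343.8, 278.1], 0.78), ([346.2, 260.1], 0.21)]
lid_top [0.5841 0.1871 0.1284] 0.005252801982084532
twin_mid [0.4738 0.2072 0.0799] 0.0015656028601415731
oil_mid [0.501  0.3205 0.1674] 0.011850198929909808
tin_mid [0.6087 0.2967 0.0558] 0.00047754879764658035
pot0_mid [0.6549 0.0503 0.0383] 0.00253172062851126
pot1_mid [ 0.4596 -0.0478  0.0426] 0.0005086051824692586
```

The capper stands where I placed it, upright, and nothing else has moved.

```bash
python3 -c "
from station import bot
print(bot.hand_in())"
```

```text
the job is handed in; nothing more can be done
None
```

I pressed the loose lid down to its hard stop with the capper, stood the capper upright on the counter again and let go, and handed the job in at about 28 s; the hand-in gave no verdict.

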